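Set out parts on the kitting strip by height

TASK

Set out the four parts for fitting on the kitting strip in order of height, one centred on each pad: the tallest on the pad next to the steel stop block, then downward in height to the lowest at the other end. Each part stands upright on its base, as it does now, and the two long parts, the black brick and the silvery module, lie lengthwise along the strip.

Things in the scene. Friction and masses are not known exactly. Their poses are not given: they have to be found in the camera images.
- angle_bracket: the tallest part, 48 mm: a dark grey metal angle bracket standing on its foot. Foot 40 (its x) x 38 (its y) x 8 mm; upright web 8 mm thick, 38 mm wide, on the foot from x = -9 to -1 mm, from z = 8 to 48 mm; a small rib behind it on the +x side, up to z = 18.5 mm. Easily picked by the web, above the rib. Origin: centre of the foot's underside, z up. 0.12 kg.
- power_brick: the second tallest, 30 mm: plain black brick with a pale label on top, 42 (its x) x 68 (its y) x 30 mm. Origin: centre of its underside, z up. 0.23 kg. (Behind the left half of the desk stands an instrument 0.23 m high, from about 0.62 m ahead of the robot base on: carry things past on its near side)
- heatsink: the third tallest, 24 mm: black finned heat sink, 40 (its x, along the fins) x 45 (its y, across the fins) x 24 mm, fins upward. Origin: centre of its underside, z up. 0.09 kg
- filter_module: the lowest, 15 mm: silvery metal module with a small brass connector at each end; its body is 30 (its x) x 48 (its y) x 14 mm, 64 mm long with the connectors. Origin: centre of the body's underside, z up. 0.07 kg. (The four parts start in any order along the front of the desk; a pen and a small driver lie between them)
- pad_a: one of four equal black rubber pads in a row (a, b, c, d in this order, 78 mm apart) on the flat aluminium strip (66 x 356 x 8 mm, fixed to the desk), 56 (its x, across the strip) x 72 (its y, along the strip) x 3 mm. Origin: centre of its underside; its top is 3 mm above that and 11 mm above the desk
- pad_b: one of four equal black rubber pads in a row (a, b, c, d in this order, 78 mm apart) on the flat aluminium strip (66 x 356 x 8 mm, fixed to the desk), 56 (its x, across the strip) x 72 (its y, along the strip) x 3 mm. Origin: centre of its underside; its top is 3 mm above that and 11 mm above the desk
- pad_c: one of four equal black rubber pads in a row (a, b, c, d in this order, 78 mm apart) on the flat aluminium strip (66 x 356 x 8 mm, fixed to the desk), 56 (its x, across the strip) x 72 (its y, along the strip) x 3 mm. Origin: centre of its underside; its top is 3 mm above that and 11 mm above the desk
- pad_d: one of four equal black rubber pads in a row (a, b, c, d in this order, 78 mm apart) on the flat aluminium strip (66 x 356 x 8 mm, fixed to the desk), 56 (its x, across the strip) x 72 (its y, along the strip) x 3 mm. Origin: centre of its underside; its top is 3 mm above that and 11 mm above the desk
- stop_block: steel stop block with two bolt heads, 60 x 14 x 30 mm (34 mm with the bolts), standing on one end of the strip, next to pad a or next to pad d, its middle 50 mm from that pad's middle; the other end has only a low grey cap, 5 mm high. Origin: centre of its underside
Not all that is in view belongs to the job. Leave any green or orange look-alike of the angle_bracket alone.

How it is judged:
By the outcome, as a careful person would: the job done as asked, in the order asked, and still so for the second after the job is handed in, with the robot touching nothing.
It also fails if it takes over 112 s, if anything falls off the work surface, if the arm or the gripper's body presses on something with over 40 N, if the wrist force passes 120 N, or if a joint passes its speed limit or range.

ROBOT

A 6-joint arm with a two-finger parallel gripper is mounted at the origin on a cart in front of the work surface, level with it; the furniture and walls round the work are solid. World frame = base frame: x ahead of the robot, y to its left, z up, the work surface at z = 0. Lengths are in mm, angles in rad, forces in N, time in s.
With the tool pointing down it reaches from about 350 to 875 mm from the base axis. Payload 4.2 kg.
Tool frame: the origin (TCP) lies on the mounting face of the last link; the fingertips stand 173 mm ahead of it and the grasp point (between the pads) lies grip_point_offset ahead of it (grip_point_offset is the distance from the TCP to the grasp point, in mm); z points along the fingers, y is the line along which they close (so a half turn about z gives the same grasp; the last joint's range is limited). The gripper opens to 85 mm and grips with 20 to 120 N. Pads are 22 mm wide; open, the fingers measure 114 mm over their backs; the gripper's body (76 mm by 85 mm) begins 54 mm behind the grasp point. The pads swing forward as they close: fully open they stand 13 mm farther back than shut.
Start: joints at [-0.93, 0.385, 0.008, 0, -1.194, -0.259], TCP at [232.884, -579.97, 404.712] pointing down, gripper open.
Joint ranges: [-3.14, 3.14], [-1.21, 2.06], [-1.07, 1.41], [-3.16, 2.05], [-2.99, -0.16], [-3.1, 3.1]. Speed limits (rad/s): [2.79, 2.79, 3.14, 3.14, 3.14, 3.14].

INTERFACE

Orientations are given as a unit quaternion [x, y, z, w].
In Python, from bench import read_state, get_image, job_done, recognise, place_of, grip_point_offset gives the robot as it stands. The module is installed in compiled form; this text tells all that it offers.
- The arm moves only by the tool carry_out, never from a script. Its arguments are lists of equal length, an entry for each row: "slide": the shift along the tool's x, y, z in m, a list of three; "roll": the turn about the tool's z in degrees; "claw": the finger opening in m, from 0 to 0.0854. A call has 1 to 8 rows; each row is the pose to reach, as a shift and turn from the pose commanded when the call began, along the tool's axes at that moment; what a row does not reach only later rows make up. A row lasts 1/8 s, in which the tool goes at most 62.5 mm and 10.7 degrees, less where a joint would pass 70% of its speed; a pose out of reach is approached as far as the arm can. A call with a gripper value outside its range is refused whole. The fingers move at their own pace and stop on an object; the grip force is fixed at half the most. Time passes only in rows, so rows that repeat a pose let the fingers close. It gives the time, the measured TCP pose, the force, the opening and the grip force at its end, in the units of the state.
- read_state(): the state, without advancing time (a new reading comes with each control period).
- get_image(name): name is "scene" or "top" or "wrist"; returns a dict with "img" (400x640x3 uint8, red, green, blue), "z_map" (400x640 float32, mm along the optical axis (not along the pixel's ray), 0 where there is no reading), "mtx" (3x3 intrinsics, pixels), "world_from_camera" (4x4, takes a point from camera to world coordinates); the wrist camera has in their place "T_tool_cam" (4x4, takes a point from camera to tool coordinates, whose origin is the TCP and whose axes are the flange's). Camera axes: x right, y up, looking along -z (the intrinsics and any distortion apply to the point x, -y, -z); pixel columns grow to the right and rows downward; lengths in mm; the calibration is good to about 2 mm. A picture is of the moment at which its call begins: read the wrist's pose just before it.
- job_done(): hands the job in; it is judged then, once.
Trained networks look in a picture, given as the dict that the camera call returned (one of the last four; its "shot" number tells which), for a name from the list of things; names that differ only in an ending like _2 or _b are one class to them, and where a whole thing is asked for, a point or a joint stands for the part that bears it (a point fixed in the world has none). Each returns a list of dicts, best first, with "conf" (0 to 1); they miss things now and then, are a little off and sometimes report something else, mostly with a low value. They report only what shows in the picture. A call takes as long as a camera call. They do not tell look-alikes from the thing itself.
- recognise(picture, thing): "at" ([column, row] in pixels, amid what is visible of it).
- place_of(picture, thing): "at" ([column, row] in pixels: a listed point, or the origin of a listed thing).
The state is a dict: "clock": time; "joints": joint angles; "joint_vel": joint speeds; "joint_efforts": joint torques, N m; "position": TCP position; "ee_rot": TCP orientation; "contact_force": force on the tool from outside, world axes, zero at the start; "wrist_torque": the same for the moment, N m; "gripper_width": finger opening in mm; "grasp_force": force on a finger pad.
Only numpy, scipy, OpenCV 4.12 (cv2) and the standard library are available. Lean on these libraries where they do the work, as an engineer would, in place of code of your own. Each camera call takes 0.05 s, during which the arm holds its last target. There are 200 camera calls.

## Working session

There is one attempt and no reset: what is moved stays moved. The work goes in short steps, Python scripts to look and compute and a tool call to move; the robot and the scene stay as the last step left them, time stands still between calls to the robot, and variables do not carry over. Pictures are saved under pics/ and viewed, at most 18 in all, crops included, and the job is handed in when it is done.

Besides the shell and the picture viewer there is one more tool, called by a JSON object that holds its "name" and its "arguments", one argument or row to a line. carry_out: Moves the arm, as the interface text tells. Its arguments: {"type":"object","properties":{"slide":{"type":"array"},"roll":{"type":"array"},"claw":{"type":"array"}},"required":["slide","roll","claw"]}

```bash
mkdir -p pics
cat > h.py <<'E'
import numpy as np, cv2
from bench import *
def save(p,n,crop=None,s=1):
    im=p["img"][:,:,::-1]
    if crop: x0,y0,x1,y1=crop; im=im[y0:y1,x0:x1]
    cv2.imwrite(f"pics/{n}.png",cv2.resize(im,None,fx=s,fy=s,interpolation=cv2.INTER_CUBIC))
def T_of(st):
    from scipy.spatial.transform import Rotation as R
    T=np.eye(4);T[:3,:3]=R.from_quat(st["ee_rot"]).as_matrix();T[:3,3]=st["position"];return T
def cam(p,st=None):
    return np.array(p["world_from_camera"]) if "world_from_camera" in p else T_of(st)@np.array(p["T_tool_cam"])
def ray(p,uv,st=None):
    W=cam(p,st);K=np.array(p["mtx"]);d=np.linalg.inv(K)@[uv[0],uv[1],1]
    return W[:3,3],W[:3,:3]@[d[0],-d[1],-d[2]]
def onz(p,uv,z,st=None):
    o,d=ray(p,uv,st);return o+d*(z-o[2])/d[2]
def cloud(p,st=None):
    W=cam(p,st);K=np.array(p["mtx"]);z=p["z_map"];v,u=np.mgrid[0:z.shape[0],0:z.shape[1]]
    X=(u-K[0,2])/K[0,0]*z;Y=(v-K[1,2])/K[1,1]*z
    P=np.stack([X,-Y,-z],-1)@W[:3,:3].T+W[:3,3];P[z==0]=np.nan;return P
E
python3 - <<'E'
from h import *
np.set_printoptions(precision=1,suppress=True)
st=read_state();print(st,grip_point_offset)
for n in("top","scene"):
    p=get_image(n);save(p,n+"1");print(n,p.keys(),cam(p),p["mtx"])
    P=cloud(p)
    for t in("angle_bracket","power_brick","heatsink","filter_module","pad_a","stop_block"):
        for r in place_of(p,t)[:5]:
            u,v=[int(round(a)) for a in r["at"]]
            print(t,np.round(r["conf"],2),r["at"],P[v,u] if 0<=v<400 and 0<=u<640 else None)
E
```

```text
{'clock': 0.0, 'joints': array([-0.9,  0.4,  0. , -0. , -1.2, -0.3]), 'joint_vel': array([ 0.,  0., -0., -0., -0., -0.]), 'joint_efforts': array([ -0. , -39.2,  18.8,   4.2,  -0. ,  -0. ]), 'position': array([ 232.8, -579.8,  403.6]), 'ee_rot': array([-0.2,  1. ,  0. , -0. ]), 'contact_force': array([ 0.1, -0.1, -0.5]), 'wrist_torque': array([-0.1, -0. ,  0. ]), 'grasp_force': 0.0, 'gripper_width': 85.17868233177722} 154.70000000000002
top dict_keys(['img', 'z_map', 'mtx', 'world_from_camera', 'shot']) [[  -0.     1.    -0.1  370.6]
 [  -1.    -0.    -0.   -26.9]
 [  -0.     0.1    1.  1723.5]
 [   0.     0.     0.     1. ]] [[508.3   0.  311.7]
 [  0.  508.3 197.2]
 [  0.    0.    1. ]]
angle_bracket 0.68 [308.0, 218.2] [431.  -12.1  17.2]
angle_bracket 0.62 [207.3, 185.4] [540.4 321.3  50.7]
angle_bracket 0.52 [286.4, 225.8] [404.4  61.7  18.7]
power_brick 0.76 [368.4, 225.4] [ 406.4 -212.1   27.2]
power_brick 0.71 [336.1, 177.7] [ 566.3 -107.4   10.9]
heatsink 0.48 [200.9, 216.3] [438.9 345.5  25.3]
heatsink 0.31 [382.9, 178.2] [ 566.7 -268.     1.3]
filter_module 0.55 [261.5, 224
[... 444 characters left out ...]
5. ]
 [   0.     0.7    0.7  939.5]
 [   0.     0.     0.     1. ]] [[468.    0.  321. ]
 [  0.  468.  192.6]
 [  0.    0.    1. ]]
angle_bracket 0.81 [339.3, 211.1] [426.4 -10.1   9.9]
angle_bracket 0.52 [324.7, 230.5] [396.7  72.1  18. ]
angle_bracket 0.51 [212.4, 253.2] [541.2 329.6   7.4]
power_brick 0.88 [392.9, 183.1] [ 397.1 -204.9   14.1]
heatsink 0.9 [225.8, 281.0] [433.9 359.3  25.8]
filter_module 0.18 [345.3, 157.1] [ 577.  -186.8   13.8]
pad_a 0.83 [347.5, 155.5] [ 576.3 -199.8   11.1]
pad_a 0.82 [329.5, 170.1] [ 565.1 -110.1   12.7]
pad_a 0.78 [367.1, 149.1] [ 557.1 -266.4   14.7]
pad_a 0.64 [383.2, 141.1] [ 551.9 -337.8   12.8]
stop_block 0.48 [313.5, 178.8] [571.6 -50.3   8.1]
```

Run:
```python
import cv2
t=cv2.imread("pics/top1.png")[150:260,170:430];s=cv2.imread("pics/scene1.png")[110:310,180:440]
cv2.imwrite("pics/t.png",cv2.resize(t,None,fx=3,fy=3,interpolation=2));cv2.imwrite("pics/s.png",cv2.resize(s,None,fx=3,fy=3,interpolation=2))
```

```text
(no output)
```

View pics/t.png

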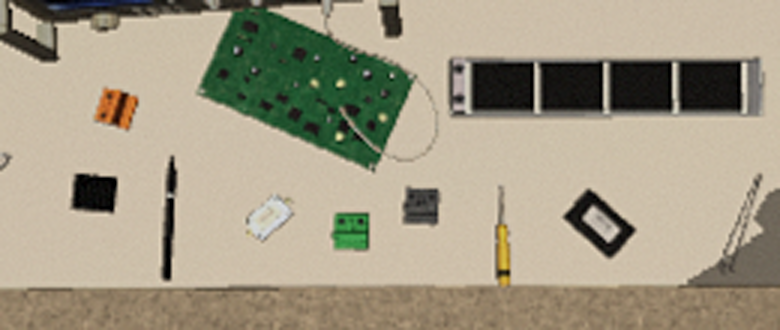

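View pics/s.png

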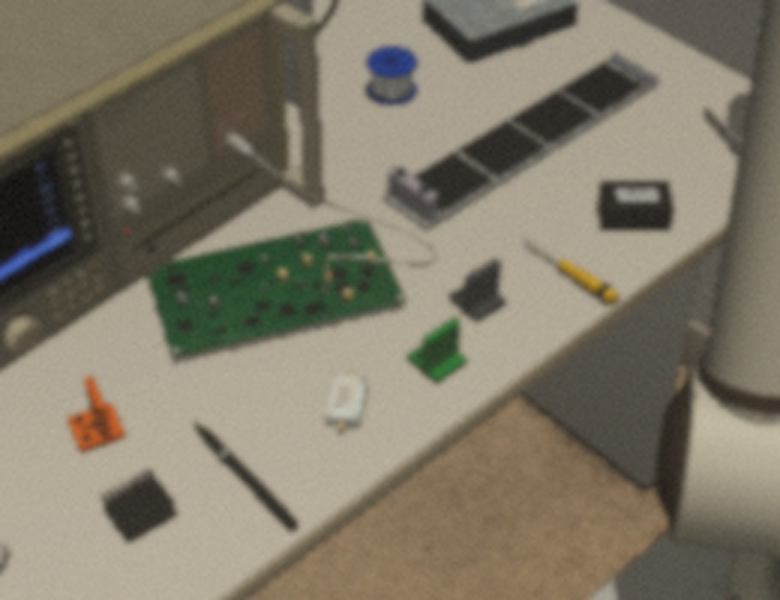

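The top crop shows the stop block at the left end of the strip (full image about 322,178). From left to right the parts are:
- heatsink (201,216)
- module (260,222)
- dark grey bracket (310,218)
- brick (370,225)

There are three bracket look-alikes: orange (209,186), green (287,227) and dark grey (310,218). Only the dark grey one fits the description. Next I look from closer.

```bash
cat >> h.py <<'E'
def go(x,y,z,yaw,st=None):
    """slide (m) & roll(deg) to put the TCP at x,y,z with tool-y (closing line) at world angle yaw deg (mod 180)"""
    st=st or read_state();T=T_of(st)
    s=T[:3,:3].T@(np.array([x,y,z])-T[:3,3])/1000
    ya=np.degrees(np.arctan2(T[1,1],T[0,1]));d=(yaw-ya+90)%180-90
    r=-d  # tool z is down
    print("slide",np.round(s,4),"roll",round(r,1),"tool-y at",round(ya,1),"j6",np.round(np.degrees(st["joints"][5]),0),"rows>=",round(max(np.linalg.norm(s)/.0625,abs(r)/10.7),1))
E
python3 - <<'E'
from h import *
np.set_printoptions(precision=3,suppress=True)
st=read_state();p=get_image("wrist");print(p["mtx"],p["T_tool_cam"]);print(T_of(st))
go(450,-170,420,0)
E
```

```text
[[321.312   0.    322.095]
 [  0.    321.312 196.709]
 [  0.      0.      1.   ]] [[-0.001  0.965  0.261 66.187]
 [ 1.     0.001  0.001  0.407]
 [ 0.001  0.261 -0.965 30.013]
 [ 0.     0.     0.     1.   ]]
[[  -0.928   -0.373    0.     232.866]
 [  -0.373    0.928   -0.    -579.979]
 [   0.      -0.      -1.     404.729]
 [   0.       0.       0.       1.   ]]
slide [-0.354  0.3   -0.015] roll -68.1 tool-y at 111.9 j6 -15.0 rows>= 7.4
```

Run:
```python
from h import *
go(470,-240,420,0)
```

```text
slide [-0.3467  0.2272 -0.0153] roll -68.1 tool-y at 111.9 j6 -15.0 rows>= 6.6
```

{"name": "carry_out", "arguments": {
  "slide": [
    [-0.05, 0.033, -0.015],
    [-0.1, 0.066, -0.015],
    [-0.15, 0.099, -0.015],
    [-0.2, 0.131, -0.015],
    [-0.25, 0.164, -0.015],
    [-0.3, 0.197, -0.015],
    [-0.347, 0.227, -0.015],
    [-0.347, 0.227, -0.015]
  ],
  "roll": [-10, -20, -30, -40, -50, -60, -68.1, -68.1],
  "claw": [0.0854, 0.0854, 0.0854, 0.0854, 0.0854, 0.0854, 0.0854, 0.0854]
}}

```text
clock: 1.75
position: [472.1, -237.4, 419.9]
ee_rot: [0.709, -0.705, 0.0, -0.0]
contact_force: [-0.7, -0.4, 0.6]
gripper_width: 85.7
grasp_force: 0.0
```

Run:
```python
from h import *
np.set_printoptions(precision=1,suppress=True)
st=read_state();p=get_image("wrist");save(p,"w1");print(T_of(st),st["joints"])
P=cloud(p,st);np.save("P1.npy",P)
for t,z in(("angle_bracket",0),("power_brick",0),("filter_module",0),("pad_a",8),("stop_block",8)):
    for r in place_of(p,t)[:5]:
        print(t,round(r["conf"],2),r["at"],onz(p,r["at"],z,st))
m=(P[...,2]>20)&(P[...,2]<60)
n,l,s,c=cv2.connectedComponentsWithStats(m.astype(np.uint8))
for i in range(1,n):
    if s[i,4]>60:
        q=P[l==i];top=np.nanpercentile(q[:,2],90);print(i,s[i],top,np.nanmedian(q,0),cv2.minAreaRect(q[:,:2].astype(np.float32)))
```

```text
[[   0.    -1.     0.   472.1]
 [  -1.    -0.     0.  -237.4]
 [  -0.    -0.    -1.   419.9]
 [   0.     0.     0.     1. ]] [-0.2  0.2 -0.2 -0.  -1.2  0.2]
angle_bracket 0.64 [349.3, 318.5] [433.1 -21.7   0. ]
angle_bracket 0.51 [249.4, 263.6] [ 568.3 -105.3    0. ]
power_brick 0.8 [368.3, 181.6] [ 414.7 -217.7    0. ]
power_brick 0.57 [248.8, 203.9] [ 564.6 -188.1    0. ]
filter_module 0.72 [252.1, 294.6] [567.1 -58.7   0. ]
pad_a 0.96 [250.1, 202.9] [ 561.  -191.8    8. ]
pad_a 0.84 [235.7, 69.0] [ 568.7 -346.8    8. ]
pad_a 0.65 [250.5, 262.5] [ 564.8 -110.9    8. ]
pad_a 0.63 [251.7, 296.6] [565.9 -60.7   8. ]
pad_a 0.59 [244.5, 140.1] [ 563.5 -268.6    8. ]
stop_block 0.77 [250.8, 294.9] [566.9 -63.3   8. ]
1 [   12     0   115   134 13372] 34.81070531950669 [ 731.1 -350.8   33.7] ((735.1757202148438, -353.5929870605469), (136.58653259277344, 109.13127899169922), 78.26825714111328)
2 [ 343  152   68   67 2211] 31.656073964138045 [ 410.1 -220.5   30.7] ((409.8841857910156, -218.9756622314453), (68.07868957519531, 42.51994705200195), 48.16325759887695)
3 [  78  196   55   46 1962] 41.51969962108835 [ 721.6 -182.2   40.5] ((724.0022583007812, -180.50531005859375), (55.32382583618164, 55.12131881713867), 50.60995864868164)
4 [   0  268   98   34 1800] 55.92786687295504 [ 791.9 -106.9   39.7] ((817.4901123046875, -107.09992218017578), (26.189109802246094, 121.5168685913086), 78.1706314086914)
5 [224 296  50  19 843] 41.92604340523798 [564.2 -67.5  37.5] ((564.8173217773438, -63.046932220458984), (59.85959243774414, 14.704211235046387), 0.30602332949638367)
6 [621 314  19  41 429] 36.74935461530587 [ 62.8 -18.4  27.2] ((61.662681579589844, -24.231849670410156), (45.049442291259766, 10.275968551635742), 75.92850494384766)
7 [353 317  10  20 163] 48.266895386700675 [426.5 -37.7  36.4] ((425.78619384765625, -26.872024536132812), (25.019193649291992, 8.032123565673828), 85.47489929199219)
```

View pics/w1.png

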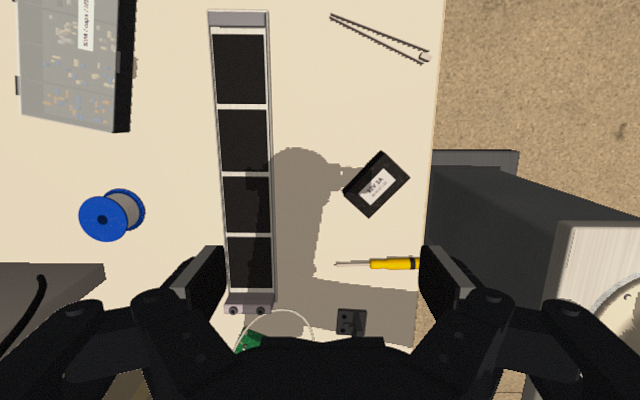

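The wrist view shows the strip with four pads at (240,70), (245,137), (248,204) and (250,262), and the stop at (250,303). The brick is at (376,184), the bracket at (350,320), and the driver lies between them. The brick pose is already good, so I fit the pads now and plan the brick grasp.

```bash
cat >> h.py <<'E'
def pads(p,st=None,thr=60,zt=11):
    g=p["img"].max(2);m=cv2.morphologyEx((g<thr).astype(np.uint8),cv2.MORPH_OPEN,np.ones((3,3)))
    n,l,s,c=cv2.connectedComponentsWithStats(m);out=[]
    for i in range(1,n):
        if s[i,4]<300: continue
        vu=np.argwhere(l==i);w=np.array([onz(p,(u,v),zt,st)[:2] for v,u in vu[::3]],np.float32)
        r=cv2.minAreaRect(w)
        if 520<r[0][0]<610 and -400<r[0][1]<-60: print(s[i],r)
E
python3 - <<'E'
from h import *
st=read_state();p=get_image("wrist");pads(p,st)
print("top");p=get_image("top");pads(p)
go(410,-219.5,290,138.2);go(410,-219.5,177,138.2)
E
```

```text
[ 209   40   53   68 3348] ((564.3748168945312, -345.265869140625), (69.64063262939453, 54.39992904663086), 89.805419921875)
[ 215  115   51   61 2816] ((564.57958984375, -266.8789367675781), (54.3595085144043, 69.89631652832031), 0.20107924938201904)
[ 221  181   48   55 2438] ((564.7468872070312, -189.75704956054688), (69.622802734375, 54.56596374511719), 89.79972839355469)
[ 226  241   45   50 2104] ((565.0443725585938, -111.91973114013672), (69.78778076171875, 54.325984954833984), 89.81375885009766)
top
slide [-0.0213  0.0598  0.1297] roll 41.7 tool-y at 179.9 j6 9.0 rows>= 3.9
slide [-0.0213  0.0598  0.2427] roll 41.7 tool-y at 179.9 j6 9.0 rows>= 4.0
```

{"name": "carry_out", "arguments": {
  "slide": [
    [-0.005, 0.015, 0.03],
    [-0.011, 0.03, 0.06],
    [-0.016, 0.045, 0.09],
    [-0.021, 0.06, 0.13],
    [-0.021, 0.06, 0.16],
    [-0.021, 0.06, 0.2],
    [-0.021, 0.06, 0.237],
    [-0.021, 0.06, 0.237]
  ],
  "roll": [10.5, 21, 31.5, 41.7, 41.7, 41.7, 41.7, 41.7],
  "claw": [0.0854, 0.0854, 0.0854, 0.0854, 0.0854, 0.0854, 0.0854, 0.0854]
}}

```text
clock: 3.15
position: [409.3, -219.4, 180.8]
ee_rot: [-0.408, 0.913, 0.002, -0.003]
contact_force: [-0.4, -0.8, 0.4]
gripper_width: 85.6
grasp_force: 0.0
```

Run:
```python
from h import *
st=read_state();print(st["position"],st["contact_force"])
p=get_image("wrist");save(p,"w2");go(410,-219.5,176,138.2)
```

```text
[ 409.27133823 -219.38247011  180.77151573] [-0.38606247 -0.77238917  0.40696508]
slide [0.0001 0.0001 0.0064] roll 0.0 tool-y at 138.2 j6 -34.0 rows>= 0.1
```

View pics/w2.png

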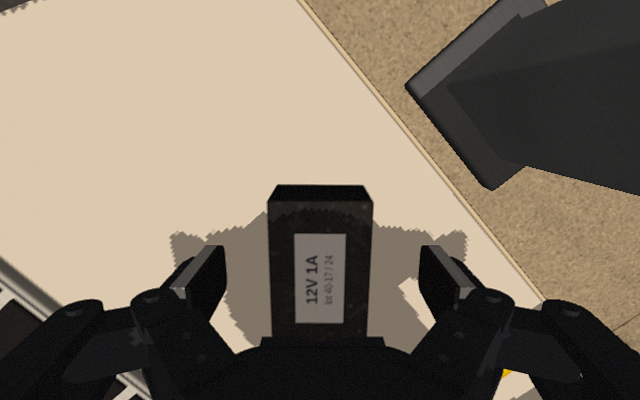

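The brick sits squarely between the fingers, centred at column 320. I lower 5 mm, grip and lift.

{"name": "carry_out", "arguments": {
  "slide": [
    [0, 0, 0.005],
    [0, 0, 0.005],
    [0, 0, 0.005],
    [0, 0, 0.005],
    [0, 0, 0.005],
    [0, 0, 0.005],
    [0, 0, 0.005],
    [0, 0, 0.005]
  ],
  "roll": [0, 0, 0, 0, 0, 0, 0, 0],
  "claw": [0.0854, 0.04, 0.03, 0.03, 0.03, 0.03, 0.03, 0.03]
}}

```text
clock: 4.2
position: [410.7, -219.0, 178.6]
ee_rot: [-0.409, 0.912, -0.001, 0.001]
contact_force: [-0.6, 1.0, 6.5]
gripper_width: 41.0
grasp_force: 62.7
```

Run:
```python
from h import *
go(564.7,-190,260,0.2);go(564.7,-190,189,0.2)
```

```text
slide [-0.1241 -0.0958 -0.0811] roll -41.9 tool-y at 138.3 j6 -34.0 rows>= 3.9
slide [-0.1241 -0.0957 -0.0101] roll -41.9 tool-y at 138.3 j6 -34.0 rows>= 3.9
```

{"name": "carry_out", "arguments": {
  "slide": [
    [0, 0, -0.03],
    [0, 0, -0.08],
    [-0.031, -0.024, -0.08],
    [-0.062, -0.048, -0.08],
    [-0.093, -0.072, -0.08],
    [-0.124, -0.096, -0.08],
    [-0.124, -0.096, -0.06],
    [-0.124, -0.096, -0.06]
  ],
  "roll": [0, 0, -10.5, -21, -31.5, -41.9, -41.9, -41.9],
  "claw": [0.03, 0.03, 0.03, 0.03, 0.03, 0.03, 0.03, 0.03]
}}

```text
clock: 5.2
position: [563.5, -190.0, 235.3]
ee_rot: [0.708, -0.706, -0.003, 0.002]
contact_force: [-0.3, 0.3, -1.7]
gripper_width: 41.3
grasp_force: 61.7
```

Run:
```python
from h import *
st=read_state();print(st["position"],st["contact_force"],st["grasp_force"],st["joint_vel"])
p=get_image("wrist");save(p,"w3");go(564.7,-190,190.5,0.2)
p=get_image("top");save(p,"t3",(280,130,440,250),4)
```

```text
[ 563.47121593 -190.0061326   235.28221287] [-0.25942371  0.25686063 -1.72017069] 61.68114423751831 [-0.00545705 -0.03289395  0.01314146  0.0193867  -0.00714215 -0.00052501]
slide [-0.0002 -0.0011  0.046 ] roll -0.0 tool-y at -179.8 j6 3.0 rows>= 0.7
```

View pics/w3.png

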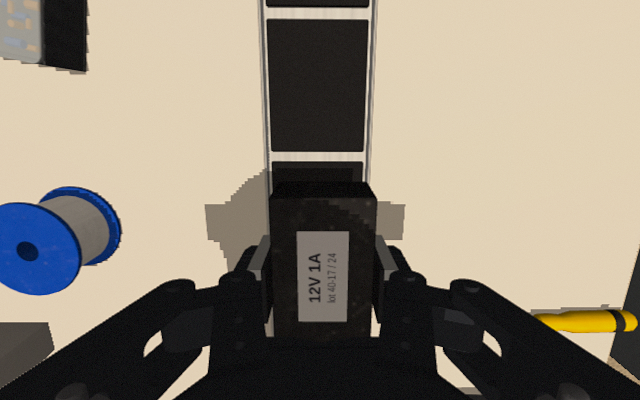

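The brick is held square over its pad (brick centre near column 324, strip near 319). I lower and release it.

{"name": "carry_out", "arguments": {
  "slide": [
    [0, -0.001, 0.02],
    [0, -0.001, 0.035],
    [0, -0.001, 0.041],
    [0, -0.001, 0.044],
    [0, -0.001, 0.045],
    [0, -0.001, 0.045],
    [0, -0.001, 0.045]
  ],
  "roll": [0, 0, 0, 0, 0, 0, 0],
  "claw": [0.03, 0.03, 0.03, 0.03, 0.03, 0.03, 0.03]
}}

```text
clock: 6.18
position: [565.6, -190.3, 193.1]
ee_rot: [0.708, -0.706, 0.0, -0.0]
contact_force: [0.2, -0.6, -3.1]
gripper_width: 41.0
grasp_force: 61.8
```

{"name": "carry_out", "arguments": {
  "slide": [
    [0, 0, 0.002],
    [0, 0, 0.003],
    [0, 0, 0.003],
    [0, 0, 0.003]
  ],
  "roll": [0, 0, 0, 0],
  "claw": [0.03, 0.03, 0.03, 0.03]
}}

```text
clock: 6.68
position: [565.5, -190.3, 189.8]
ee_rot: [0.708, -0.706, 0.0, -0.0]
contact_force: [0.5, -0.6, -0.7]
gripper_width: 40.9
grasp_force: 61.8
```

{"name": "carry_out", "arguments": {
  "slide": [
    [0, 0, 0],
    [0, 0, 0],
    [0, 0, 0],
    [0, 0, -0.04],
    [0, 0, -0.1],
    [-0.045, 0.04, -0.11],
    [-0.09, 0.08, -0.11],
    [-0.13, 0.12, -0.11]
  ],
  "roll": [0, 0, 0, 0, 0, 0, 0, 0],
  "claw": [0.06, 0.0854, 0.0854, 0.0854, 0.0854, 0.0854, 0.0854, 0.0854]
}}

```text
clock: 7.68
position: [443.8, -59.7, 300.1]
ee_rot: [0.708, -0.706, 0.0, -0.001]
contact_force: [1.2, 1.4, 0.2]
gripper_width: 85.7
grasp_force: 0.0
```

{"name": "carry_out", "arguments": {
  "slide": [
    [-0.03, 0.015, 0],
    [-0.03, 0.015, 0],
    [-0.03, 0.015, 0]
  ],
  "roll": [0, 0, 0],
  "claw": [0.0854, 0.0854, 0.0854]
}}

```text
clock: 8.05
position: [430.4, -30.8, 300.0]
ee_rot: [0.708, -0.706, 0.0, -0.0]
contact_force: [0.3, -0.6, -0.1]
gripper_width: 85.4
grasp_force: 0.0
```

```bash
cat >> h.py <<'E'
def blobs(P,lo,hi,box,mn=60):
    m=(P[...,2]>lo)&(P[...,2]<hi)&(P[...,0]>box[0])&(P[...,0]<box[1])&(P[...,1]>box[2])&(P[...,1]<box[3])
    n,l,s,c=cv2.connectedComponentsWithStats(m.astype(np.uint8))
    for i in range(1,n):
        if s[i,4]>mn:
            q=P[l==i];print(s[i],"ztop",round(np.percentile(q[:,2],90),1),[np.round(a,1) for a in cv2.minAreaRect(q[:,:2].astype(np.float32))])
E
python3 - <<'E'
from h import *
np.set_printoptions(precision=1,suppress=True)
st=read_state();p=get_image("wrist");save(p,"w4");print(st["position"],st["joint_vel"])
P=cloud(p,st)
print("web");blobs(P,40,60,(360,480,-120,120));print("foot");blobs(P,3.5,60,(370,480,-80,30))
E
```

```text
[430.4 -30.8 300. ] [-0.  0.  0. -0.  0. -0.]
web
[322 192  14  52 570] ztop 49.4 [array([425.9, -19.7]), array([37.9,  8. ]), np.float64(86.5)]
[356 288  13  47 514] ztop 49.2 [array([398. ,  59.3]), array([37.8,  8.3]), np.float64(89.2)]
foot
[ 298  180   49   64 2253] ztop 48.7 [array([430.8, -20.1]), array([38. , 40.1]), np.float64(86.5)]
```

View pics/w4.png

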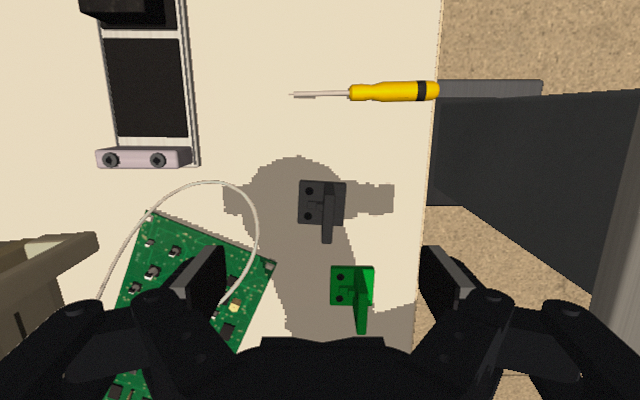

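The dark grey bracket is at (322,205): grey metal, 48 mm by depth. The green look-alike is at (352,290) and stays untouched. I approach the grey web.

Run:
```python
from h import *
go(425.9,-19.7,196,-3.5)
```

```text
slide [-0.0113  0.0047  0.1039] roll 3.6 tool-y at -179.9 j6 -17.0 rows>= 1.7
```

{"name": "carry_out", "arguments": {
  "slide": [
    [-0.011, 0.005, 0.02],
    [-0.011, 0.005, 0.06],
    [-0.011, 0.005, 0.09],
    [-0.011, 0.005, 0.102],
    [-0.011, 0.005, 0.102],
    [-0.011, 0.005, 0.102],
    [-0.011, 0.005, 0.102]
  ],
  "roll": [3.6, 3.6, 3.6, 3.6, 3.6, 3.6, 3.6],
  "claw": [0.0854, 0.0854, 0.0854, 0.0854, 0.05, 0.03, 0.03]
}}

```text
clock: 8.98
position: [425.4, -19.7, 198.7]
ee_rot: [-0.686, 0.728, -0.001, 0.001]
contact_force: [-0.3, 0.5, -0.8]
gripper_width: 32.0
grasp_force: 0.0
```

Run:
```python
from h import *
st=read_state();print(st["position"],st["contact_force"],st["gripper_width"]);p=get_image("wrist");save(p,"w5")
go(425.9,-19.7,196,-3.5)
```

```text
[425.38537423 -19.73234622 198.67555986] [-0.2967522   0.52721807 -0.76431986] 32.0397923064039
slide [-0.     -0.0006  0.0026] roll 0.1 tool-y at 176.6 j6 -23.0 rows>= 0.0
```

View pics/w5.png

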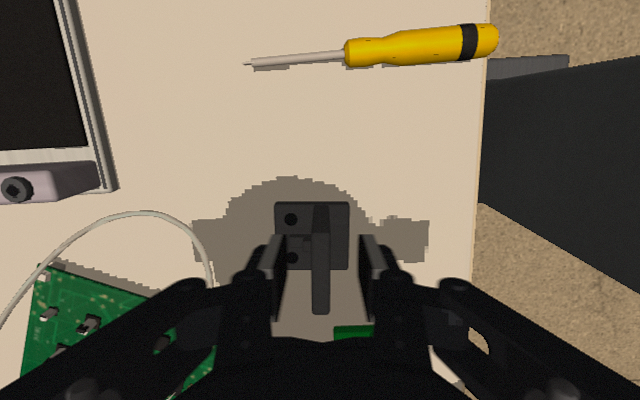

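The web is centred between the fingers (column 320). I close and lift.

{"name": "carry_out", "arguments": {
  "slide": [
    [0, 0, 0.002],
    [0, 0, 0.002],
    [0, 0, 0.002],
    [0, 0, 0.002],
    [0, 0, 0.002],
    [0, 0, -0.02],
    [0, 0, -0.07],
    [0, 0, -0.07]
  ],
  "roll": [0, 0, 0, 0, 0, 0, 0, 0],
  "claw": [0.015, 0.0, 0.0, 0.0, 0.0, 0.0, 0.0, 0.0]
}}

```text
clock: 10.02
position: [426.0, -19.5, 270.6]
ee_rot: [-0.686, 0.728, -0.002, 0.004]
contact_force: [0.6, -0.3, -1.9]
gripper_width: 6.9
grasp_force: 60.9
```

Run:
```python
from h import *
st=read_state();print(st["position"],st["contact_force"],st["gripper_width"],st["grasp_force"])
go(560,-112,270,0.2)
```

```text
[425.9653425  -19.49115863 270.56422653] [ 0.61360165 -0.32292924 -1.86359465] 6.8870144322485185 60.85049629211426
slide [ 0.0844 -0.1393  0.0014] roll -3.6 tool-y at 176.6 j6 -23.0 rows>= 2.6
```

{"name": "carry_out", "arguments": {
  "slide": [
    [0.021, -0.035, 0],
    [0.042, -0.07, 0],
    [0.063, -0.105, 0],
    [0.084, -0.139, 0],
    [0.084, -0.139, 0.02],
    [0.084, -0.139, 0.035],
    [0.084, -0.139, 0.045],
    [0.084, -0.139, 0.045]
  ],
  "roll": [-1, -2, -3, -3.6, -3.6, -3.6, -3.6, -3.6],
  "claw": [0, 0, 0, 0, 0, 0, 0, 0]
}}

```text
clock: 11.02
position: [558.2, -111.6, 221.7]
ee_rot: [0.708, -0.706, -0.001, 0.001]
contact_force: [0.2, -0.2, -1.2]
gripper_width: 7.0
grasp_force: 60.8
```

Run:
```python
from h import *
st=read_state();print(st["position"],st["contact_force"],st["gripper_width"],st["grasp_force"])
p=get_image("wrist");save(p,"w6")
P=cloud(p,st);print("brick top");blobs(P,30,60,(520,620,-240,-150));print("foot");blobs(P,15,90,(520,620,-140,-80))
go(560,-112,207.5,0.2)
```

```text
[ 558.17523992 -111.64307168  221.68176855] [ 0.19868612 -0.22133189 -1.2095387 ] 7.013186503471126 60.754655599594116
brick top
[  255     0   101   157 14831] ztop 42.7 [array([ 564.8, -189.1]), array([65.5, 42.2]), np.float64(89.9)]
foot
[ 275  203   93  117 6764] ztop 85.5 [array([ 561.2, -111.5]), array([38.5, 42. ]), np.float64(89.7)]
slide [ 0.0004 -0.0014  0.015 ] roll 0.0 tool-y at -179.8 j6 -5.0 rows>= 0.2
```

View pics/w6.png

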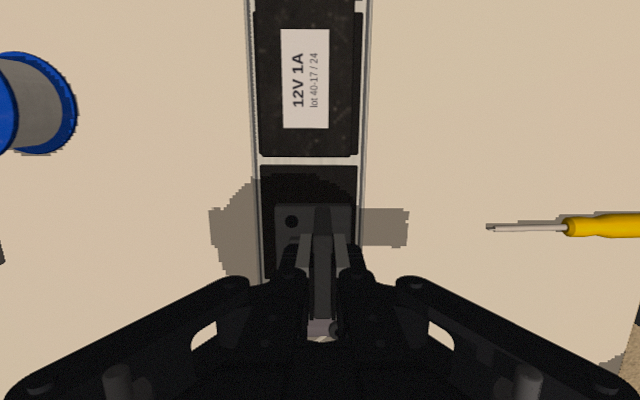

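The bracket is held upright over the pad next to the stop. I shift 2 mm and lower.

{"name": "carry_out", "arguments": {
  "slide": [
    [0, -0.002, 0.006],
    [0, -0.002, 0.01],
    [0, -0.002, 0.012],
    [0, -0.002, 0.0135],
    [0, -0.002, 0.0135],
    [0, -0.002, 0.0135]
  ],
  "roll": [0, 0, 0, 0, 0, 0],
  "claw": [0, 0, 0, 0, 0, 0]
}}

```text
clock: 11.82
position: [560.8, -111.9, 209.3]
ee_rot: [0.708, -0.706, 0.0, -0.0]
contact_force: [0.7, -0.4, -1.4]
gripper_width: 6.6
grasp_force: 60.8
```

{"name": "carry_out", "arguments": {
  "slide": [
    [0, 0, 0.001],
    [0, 0, 0.0015],
    [0, 0, 0.0015],
    [0, 0, 0.0015]
  ],
  "roll": [0, 0, 0, 0],
  "claw": [0, 0, 0, 0]
}}

```text
clock: 12.32
position: [560.7, -111.9, 207.7]
ee_rot: [0.708, -0.706, 0.0, -0.0]
contact_force: [0.5, 0.3, -0.6]
gripper_width: 7.1
grasp_force: 60.8
```

{"name": "carry_out", "arguments": {
  "slide": [
    [0, 0, 0],
    [0, 0, 0],
    [0, 0, -0.03],
    [0, 0, -0.085],
    [-0.05, 0.03, -0.095],
    [-0.1, 0.06, -0.095],
    [-0.15, 0.09, -0.095],
    [-0.2, 0.12, -0.095]
  ],
  "roll": [0, 0, 0, 0, 0, 0, 0, 0],
  "claw": [0.04, 0.06, 0.07, 0.0854, 0.0854, 0.0854, 0.0854, 0.0854]
}}

```text
clock: 13.32
position: [439.1, 89.0, 303.2]
ee_rot: [0.708, -0.706, 0.0, -0.001]
contact_force: [1.3, 1.2, 0.7]
gripper_width: 85.6
grasp_force: 0.0
```

{"name": "carry_out", "arguments": {
  "slide": [
    [-0.047, 0.026, 0],
    [-0.047, 0.026, 0],
    [-0.047, 0.026, 0]
  ],
  "roll": [0, 0, 0],
  "claw": [0.0854, 0.0854, 0.0854]
}}

```text
clock: 13.7
position: [414.0, 134.7, 303.0]
ee_rot: [0.708, -0.706, 0.0, -0.0]
contact_force: [0.1, 1.0, 0.5]
gripper_width: 85.5
grasp_force: 0.0
```

Run:
```python
from h import *
np.set_printoptions(precision=1,suppress=True)
st=read_state();p=get_image("wrist");save(p,"w7");print(st["position"],st["joint_vel"])
P=cloud(p,st)
print("module");blobs(P,5,30,(370,460,90,190));blobs(P,11,30,(370,460,90,190))
p=get_image("top");save(p,"t7",(280,150,420,250),5)
```

```text
[414.  134.7 303. ] [-0.  0.  0. -0. -0. -0.]
module
[ 285  179   62   64 2165] ztop 15.5 [array([419.1, 152.3]), array([30.4, 63.8]), np.float64(40.2)]
[ 285  180   62   63 1974] ztop 15.5 [array([418.5, 153. ]), array([30.4, 57.7]), np.float64(40.1)]
```

View pics/w7.png

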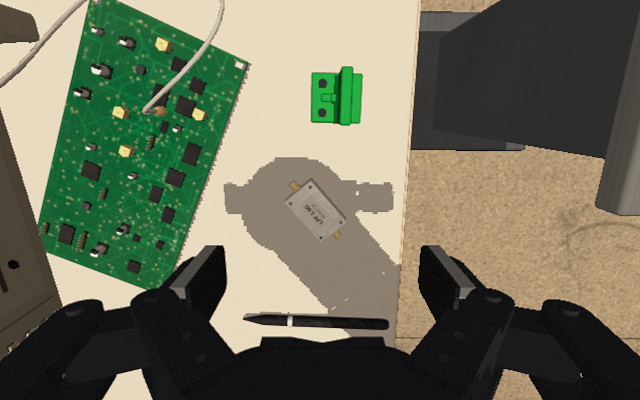

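View pics/t7.png

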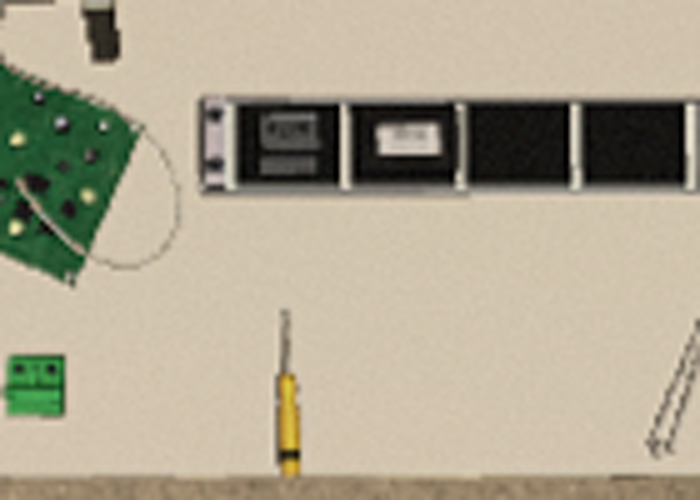

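Both placed parts sit well centred in the top view, with the bracket at about crop (290,140) and the brick at (405,142). The module is at (316,208) in the wrist view. The pen is at row 322, so I open only to 55 mm there.

Run:
```python
from h import *
go(419.1,152.3,177,40.2)
```

```text
slide [-0.0184 -0.0047  0.1257] roll -40.1 tool-y at -179.9 j6 -39.0 rows>= 3.7
```

{"name": "carry_out", "arguments": {
  "slide": [
    [-0.005, -0.001, 0.01],
    [-0.01, -0.003, 0.02],
    [-0.014, -0.004, 0.04],
    [-0.018, -0.005, 0.07],
    [-0.018, -0.005, 0.1],
    [-0.018, -0.005, 0.12],
    [-0.018, -0.005, 0.126],
    [-0.018, -0.005, 0.126]
  ],
  "roll": [-10, -20, -30, -40.1, -40.1, -40.1, -40.1, -40.1],
  "claw": [0.055, 0.055, 0.055, 0.055, 0.055, 0.055, 0.055, 0.055]
}}

```text
clock: 14.8
position: [419.4, 152.1, 176.6]
ee_rot: [0.907, -0.421, -0.0, 0.0]
contact_force: [-0.2, -0.9, -0.7]
gripper_width: 55.0
grasp_force: 0.0
```

{"name": "carry_out", "arguments": {
  "slide": [
    [0, 0, 0.002],
    [0, 0, 0.002]
  ],
  "roll": [0, 0],
  "claw": [0.055, 0.055]
}}

```text
clock: 15.05
position: [419.1, 152.7, 175.3]
ee_rot: [0.907, -0.421, 0.0, -0.001]
contact_force: [0.4, 0.0, 0.5]
gripper_width: 55.1
grasp_force: 0.0
```

Run:
```python
from h import *
st=read_state();print(st["position"],st["contact_force"],st["gripper_width"]);p=get_image("wrist");save(p,"w8")
go(419.1,152.3,174,40.2)
```

```text
[419.09644085 152.6901271  175.29314308] [0.41269642 0.04044383 0.4853793 ] 55.05519222876496
slide [0.0004 0.0002 0.0013] roll 0.1 tool-y at -139.7 j6 -1.0 rows>= 0.0
```

View pics/w8.png

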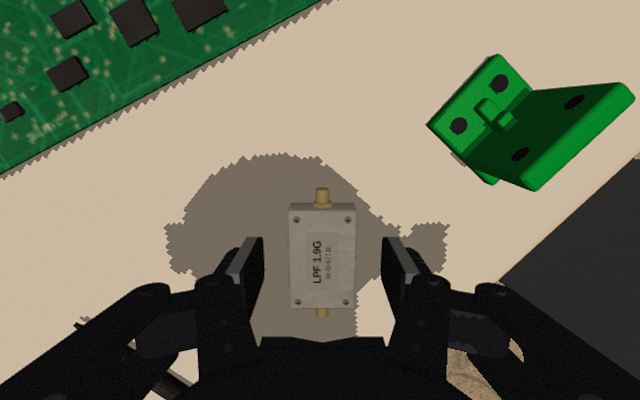

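The module is aligned between the fingers (column 322). I close and lift.

{"name": "carry_out", "arguments": {
  "slide": [
    [0, 0, 0],
    [0, 0, 0],
    [0, 0, 0],
    [0, 0, 0],
    [0, 0, 0],
    [0, 0, -0.03],
    [0, 0, -0.085],
    [0, 0, -0.085]
  ],
  "roll": [0, 0, 0, 0, 0, 0, 0, 0],
  "claw": [0.04, 0.02, 0.02, 0.02, 0.02, 0.02, 0.02, 0.02]
}}

```text
clock: 16.1
position: [419.9, 153.5, 263.3]
ee_rot: [0.907, -0.42, 0.002, -0.004]
contact_force: [-1.4, 0.8, -1.4]
gripper_width: 28.3
grasp_force: 59.6
```

Run:
```python
from h import *
st=read_state();print(st["position"],st["contact_force"],st["gripper_width"],st["grasp_force"],st["joints"])
go(480,-110,285,0.2);go(564.4,-345.5,250,0.2)
```

```text
[419.88920453 153.50235564 263.30781384] [-1.37890322  0.75596461 -1.35772671] 28.264002673029722 59.643006920814514 [ 0.71617786  0.25300521 -0.60825749  0.00087459 -0.6998533  -0.01307477]
slide [ 0.2398  0.1245 -0.0228] roll 40.1 tool-y at -139.7 j6 -1.0 rows>= 4.3
slide [0.474  0.2128 0.0115] roll 40.1 tool-y at -139.7 j6 -1.0 rows>= 8.3
```

{"name": "carry_out", "arguments": {
  "slide": [
    [0.053, 0.024, 0],
    [0.105, 0.047, 0],
    [0.158, 0.071, 0],
    [0.21, 0.094, 0],
    [0.263, 0.118, 0],
    [0.316, 0.142, 0],
    [0.368, 0.165, 0],
    [0.421, 0.189, 0]
  ],
  "roll": [5, 10, 15, 20, 25, 30, 35, 40.1],
  "claw": [0.02, 0.02, 0.02, 0.02, 0.02, 0.02, 0.02, 0.02]
}}

```text
clock: 17.1
position: [546.8, -292.4, 258.1]
ee_rot: [-0.707, 0.707, 0.001, -0.0]
contact_force: [1.5, 1.0, -0.9]
gripper_width: 28.5
grasp_force: 59.6
```

Run:
```python
from h import *
st=read_state();print(st["position"],st["grasp_force"])
go(564.4,-345.5,215,0.2)
```

```text
[ 546.84862171 -292.44959311  258.09375962] 59.60182964801788
slide [ 0.0531 -0.0176  0.043 ] roll -0.2 tool-y at 180.0 j6 13.0 rows>= 1.1
```

{"name": "carry_out", "arguments": {
  "slide": [
    [0.03, -0.01, 0.01],
    [0.053, -0.018, 0.02],
    [0.053, -0.018, 0.035],
    [0.053, -0.018, 0.043],
    [0.053, -0.018, 0.043],
    [0.053, -0.018, 0.043]
  ],
  "roll": [-0.2, -0.2, -0.2, -0.2, -0.2, -0.2],
  "claw": [0.02, 0.02, 0.02, 0.02, 0.02, 0.02]
}}

```text
clock: 17.85
position: [565.3, -343.0, 217.3]
ee_rot: [0.71, -0.704, 0.0, -0.0]
contact_force: [0.6, 0.2, 0.1]
gripper_width: 28.6
grasp_force: 59.6
```

Run:
```python
from h import *
st=read_state();p=get_image("wrist");print(st["position"],st["contact_force"])
save(p,"w9");P=cloud(p,st);blobs(P,35,60,(530,600,-400,-290));go(564.4,-345.5,187,0.2,st)
```

```text
[ 565.29442237 -342.9713172   217.30019066] [0.58568412 0.21292372 0.05048619]
[ 275  187  112  131 7634] ztop 57.5 [array([ 564.8, -344.1]), array([60.1, 46.2]), np.float64(65.7)]
[259 244  15   9  87] ztop 59.5 [array([ 589.8, -349.8]), array([1.1, 5.3]), np.float64(88.9)]
slide [0.0025 0.0009 0.0303] roll 0.2 tool-y at -179.6 j6 18.0 rows>= 0.5
```

View pics/w9.png

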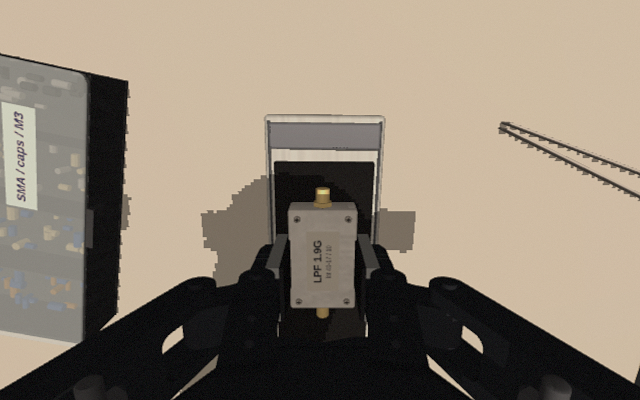

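The module is held level over the last pad (column 322, pad centre about 323). I lower it with a 2.5 mm shift along the strip.

{"name": "carry_out", "arguments": {
  "slide": [
    [0.0025, 0.001, 0.012],
    [0.0025, 0.001, 0.022],
    [0.0025, 0.001, 0.027],
    [0.0025, 0.001, 0.029],
    [0.0025, 0.001, 0.03],
    [0.0025, 0.001, 0.03],
    [0.0025, 0.001, 0.03]
  ],
  "roll": [0.2, 0.2, 0.2, 0.2, 0.2, 0.2, 0.2],
  "claw": [0.02, 0.02, 0.02, 0.02, 0.02, 0.02, 0.02]
}}

```text
clock: 18.77
position: [564.1, -346.2, 187.0]
ee_rot: [0.708, -0.706, 0.0, -0.0]
contact_force: [-0.4, 0.1, -1.4]
gripper_width: 28.2
grasp_force: 59.6
```

{"name": "carry_out", "arguments": {
  "slide": [
    [0, 0, 0.001],
    [0, 0, 0.001],
    [0, 0, 0.001],
    [0, 0, 0.001],
    [0, 0, 0.001],
    [0, 0, 0.001],
    [0, 0, -0.03],
    [0, 0, -0.09]
  ],
  "roll": [0, 0, 0, 0, 0, 0, 0, 0],
  "claw": [0.02, 0.02, 0.04, 0.06, 0.06, 0.06, 0.07, 0.0854]
}}

```text
clock: 19.77
position: [563.3, -345.9, 274.5]
ee_rot: [0.708, -0.706, -0.003, 0.001]
contact_force: [1.1, -1.0, 0.7]
gripper_width: 84.4
grasp_force: 0.0
```

Run:
```python
from h import *
go(440,335,300,0.2)
```

```text
slide [-0.6813  0.1217 -0.0228] roll -0.0 tool-y at -179.8 j6 18.0 rows>= 11.1
```

{"name": "carry_out", "arguments": {
  "slide": [
    [-0.05, 0.02, -0.01],
    [-0.107, 0.035, -0.022],
    [-0.164, 0.05, -0.022],
    [-0.221, 0.065, -0.022],
    [-0.278, 0.08, -0.022],
    [-0.335, 0.095, -0.022],
    [-0.392, 0.11, -0.022],
    [-0.45, 0.121, -0.022]
  ],
  "roll": [0, 0, 0, 0, 0, 0, 0, 0],
  "claw": [0.0854, 0.0854, 0.0854, 0.0854, 0.0854, 0.0854, 0.0854, 0.0854]
}}

```text
clock: 20.78
position: [440.8, 105.1, 299.1]
ee_rot: [0.708, -0.706, 0.0, -0.0]
contact_force: [1.0, 0.6, -0.1]
gripper_width: 85.6
grasp_force: 0.0
```

{"name": "carry_out", "arguments": {
  "slide": [
    [-0.06, 0, 0],
    [-0.12, 0, 0],
    [-0.175, 0, 0],
    [-0.23, 0, 0],
    [-0.23, 0, 0],
    [-0.23, 0, 0]
  ],
  "roll": [0, 0, 0, 0, 0, 0],
  "claw": [0.0854, 0.0854, 0.0854, 0.0854, 0.0854, 0.0854]
}}

```text
clock: 21.52
position: [440.6, 333.3, 298.4]
ee_rot: [0.708, -0.706, -0.0, 0.001]
contact_force: [-0.1, 0.8, 0.0]
gripper_width: 85.7
grasp_force: 0.0
```

Run:
```python
from h import *
st=read_state();p=get_image("wrist");save(p,"w10");print(st["position"])
P=cloud(p,st)
blobs(P,4,40,(395,500,300,400));blobs(P,18,40,(395,500,300,400))
p=get_image("top");save(p,"t10",(280,150,420,250),5)
```

```text
[440.63519528 333.30606439 298.3522622 ]
[ 287  180   55   62 2812] ztop 24.3 [array([446.8, 347.7]), array([44.2, 39.9]), np.float64(84.2)]
[291 185  51   9 189] ztop 24.7 [array([444.8, 327.9]), array([ 2. , 39.6]), np.float64(84.4)]
[290 193  51   8 190] ztop 24.5 [array([445.6, 333.8]), array([ 2.3, 39.6]), np.float64(84.1)]
[290 200  50   8 198] ztop 24.6 [array([446.1, 339.6]), array([ 2.1, 39.4]), np.float64(84.3)]
[289 206  50   9 202] ztop 24.6 [array([446.8, 345.3]), array([ 2.1, 39.5]), np.float64(83.9)]
[289 213  49   9 205] ztop 24.5 [array([447.4, 351.3]), array([ 2.4, 39.2]), np.float64(85.1)]
[288 220  50   9 207] ztop 24.7 [array([447.8, 357. ]), array([ 2.5, 39.9]), np.float64(84.4)]
[288 227  49   9 214] ztop 24.6 [array([448.3, 362.8]), array([ 2.2, 39.7]), np.float64(84.5)]
[287 233  49   9 216] ztop 24.5 [array([449.1, 368.5]), array([ 2.3, 39.7]), np.float64(84.5)]
```

View pics/w10.png

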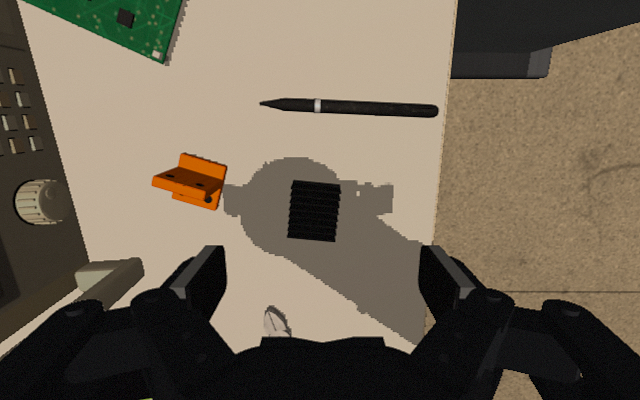

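The heatsink is at (315,211), with the orange look-alike at (192,182) clear of the fingers. The fins run about -5.8° to x, and I grip along the fins.

Run:
```python
from h import *
go(446.9,348,177,-5.8)
```

```text
slide [-0.0156 -0.0061  0.1216] roll 5.9 tool-y at -179.9 j6 -54.0 rows>= 2.0
```

{"name": "carry_out", "arguments": {
  "slide": [
    [-0.015, -0.006, 0.01],
    [-0.015, -0.006, 0.05],
    [-0.015, -0.006, 0.09],
    [-0.015, -0.006, 0.115],
    [-0.015, -0.006, 0.121],
    [-0.015, -0.006, 0.121],
    [-0.015, -0.006, 0.121],
    [-0.015, -0.006, 0.121]
  ],
  "roll": [5.9, 5.9, 5.9, 5.9, 5.9, 5.9, 5.9, 5.9],
  "claw": [0.0854, 0.0854, 0.07, 0.06, 0.06, 0.06, 0.06, 0.06]
}}

```text
clock: 22.62
position: [447.1, 348.7, 178.9]
ee_rot: [-0.671, 0.742, 0.0, 0.001]
contact_force: [0.1, -0.1, -0.4]
gripper_width: 59.7
grasp_force: 0.0
```

Run:
```python
from h import *
st=read_state();print(st["position"],st["contact_force"]);p=get_image("wrist");save(p,"w11")
go(446.9,348,177,-5.8)
```

```text
[447.13271791 348.66519291 178.89379913] [ 0.13690979 -0.12204293 -0.44266877]
slide [0.0006 0.0001 0.0017] roll 0.1 tool-y at 174.3 j6 -60.0 rows>= 0.0
```

View pics/w11.png

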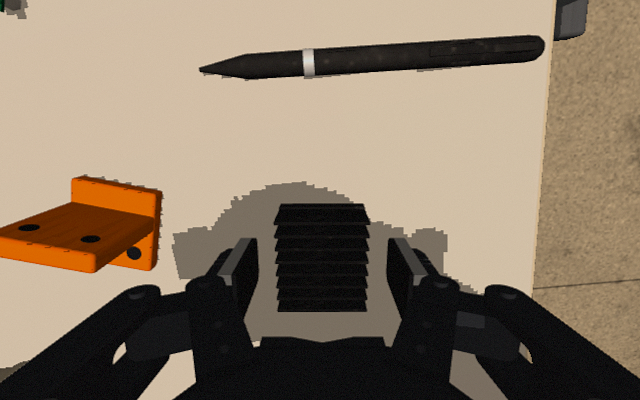

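The heatsink is centred between the fingers (column 321). I close and lift.

{"name": "carry_out", "arguments": {
  "slide": [
    [0, 0, 0.002],
    [0, 0, 0.002],
    [0, 0, 0.002],
    [0, 0, 0.002],
    [0, 0, 0.002],
    [0, 0, -0.03],
    [0, 0, -0.085],
    [0, 0, -0.085]
  ],
  "roll": [0, 0, 0, 0, 0, 0, 0, 0],
  "claw": [0.045, 0.03, 0.03, 0.03, 0.03, 0.03, 0.03, 0.03]
}}

```text
clock: 23.68
position: [447.8, 349.4, 266.5]
ee_rot: [-0.671, 0.741, 0.001, 0.004]
contact_force: [-0.9, 0.2, -0.6]
gripper_width: 37.9
grasp_force: 60.6
```

Run:
```python
from h import *
st=read_state();print(st["position"],st["contact_force"],st["gripper_width"],st["grasp_force"])
go(470,-20,270,0.2);go(564.5,-267.5,270,0.2)
```

```text
[447.78363009 349.42868901 266.49462715] [-0.87261764  0.15413264 -0.6376973 ] 37.94962908670315 60.593165159225464
slide [ 0.3654 -0.0588 -0.0059] roll -5.9 tool-y at 174.3 j6 -60.0 rows>= 5.9
slide [ 0.6023 -0.1773 -0.007 ] roll -5.9 tool-y at 174.3 j6 -60.0 rows>= 10.0
```

{"name": "carry_out", "arguments": {
  "slide": [
    [0.055, -0.009, -0.003],
    [0.115, -0.019, -0.006],
    [0.175, -0.028, -0.006],
    [0.235, -0.038, -0.006],
    [0.295, -0.047, -0.006],
    [0.355, -0.058, -0.006],
    [0.41, -0.081, -0.006],
    [0.46, -0.106, -0.006]
  ],
  "roll": [-1, -2, -3, -4, -5, -5.9, -5.9, -5.9],
  "claw": [0.03, 0.03, 0.03, 0.03, 0.03, 0.03, 0.03, 0.03]
}}

```text
clock: 24.68
position: [506.0, -121.9, 267.3]
ee_rot: [0.708, -0.706, -0.001, 0.001]
contact_force: [1.6, 0.5, -0.6]
gripper_width: 38.7
grasp_force: 60.5
```

Run:
```python
from h import *
st=read_state();print(st["position"],st["grasp_force"])
go(564.5,-267.5,215,0.2)
```

```text
[ 505.97930261 -121.89702016  267.30062477] 60.54718941450119
slide [ 0.1457 -0.0583  0.0521] roll -0.1 tool-y at -179.9 j6 -4.0 rows>= 2.6
```

{"name": "carry_out", "arguments": {
  "slide": [
    [0.05, -0.02, 0],
    [0.1, -0.04, 0],
    [0.143, -0.058, 0],
    [0.143, -0.058, 0.02],
    [0.143, -0.058, 0.04],
    [0.143, -0.058, 0.05],
    [0.143, -0.058, 0.05],
    [0.143, -0.058, 0.05]
  ],
  "roll": [-0.1, -0.1, -0.1, -0.1, -0.1, -0.1, -0.1, -0.1],
  "claw": [0.03, 0.03, 0.03, 0.03, 0.03, 0.03, 0.03, 0.03]
}}

```text
clock: 25.68
position: [565.3, -262.5, 219.2]
ee_rot: [0.709, -0.705, 0.0, -0.0]
contact_force: [-0.2, 0.9, -1.4]
gripper_width: 38.5
grasp_force: 60.6
```

Run:
```python
from h import *
st=read_state();p=get_image("wrist");print(st["position"],st["contact_force"],st["gripper_width"])
P=cloud(p,st);save(p,"w12");blobs(P,19.5,35,(530,600,-400,-300));go(564.5,-267.5,188.5,0.2,st)
```

```text
[ 565.25474899 -262.52774273  219.21300917] [-0.16474113  0.93656701 -1.37033316] 38.49824749460754
[ 294    0   65  137 7039] ztop 26.7 [array([ 563.7, -346.6]), array([30.1, 62.8]), np.float64(0.4)]
slide [0.005  0.0008 0.0307] roll 0.1 tool-y at -179.7 j6 10.0 rows>= 0.5
```

View pics/w12.png

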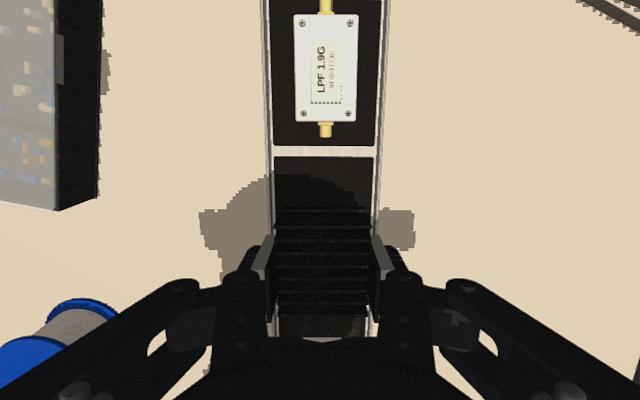

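The module sits centred on its pad (325,68). The heatsink is held level, so I shift 4.5 mm along the strip and lower it.

{"name": "carry_out", "arguments": {
  "slide": [
    [0.0045, 0.001, 0.012],
    [0.0045, 0.001, 0.022],
    [0.0045, 0.001, 0.027],
    [0.0045, 0.001, 0.029],
    [0.0045, 0.001, 0.03],
    [0.0045, 0.001, 0.03],
    [0.0045, 0.001, 0.03]
  ],
  "roll": [0, 0, 0, 0, 0, 0, 0],
  "claw": [0.03, 0.03, 0.03, 0.03, 0.03, 0.03, 0.03]
}}

```text
clock: 26.6
position: [564.1, -267.2, 189.0]
ee_rot: [0.709, -0.705, 0.0, -0.0]
contact_force: [-0.2, -0.5, -0.4]
gripper_width: 38.1
grasp_force: 60.6
```

{"name": "carry_out", "arguments": {
  "slide": [
    [0, 0, 0.001],
    [0, 0, 0.001],
    [0, 0, 0.001],
    [0, 0, 0.001],
    [0, 0, 0.001],
    [0, 0, -0.03],
    [0, 0, -0.09],
    [0, 0, -0.15]
  ],
  "roll": [0, 0, 0, 0, 0, 0, 0, 0],
  "claw": [0.03, 0.03, 0.05, 0.06, 0.07, 0.0854, 0.0854, 0.0854]
}}

```text
clock: 27.6
position: [563.8, -267.1, 340.1]
ee_rot: [0.709, -0.705, -0.0, 0.0]
contact_force: [1.9, -0.5, 0.4]
gripper_width: 85.6
grasp_force: 0.0
```

{"name": "carry_out", "arguments": {
  "slide": [
    [0, 0.03, -0.05],
    [0, 0.06, -0.1],
    [0, 0.06, -0.1],
    [0, 0.06, -0.1]
  ],
  "roll": [0, 0, 0, 0],
  "claw": [0.0854, 0.0854, 0.0854, 0.0854]
}}

```text
clock: 28.1
position: [503.6, -267.3, 438.6]
ee_rot: [0.709, -0.706, -0.0, -0.0]
contact_force: [-0.6, -0.7, -0.9]
gripper_width: 85.8
grasp_force: 0.0
```

Run:
```python
from h import *
st=read_state();p=get_image("wrist");save(p,"w13",(130,0,460,330),1.7);print(st["position"],st["contact_force"])
P=cloud(p,st)
for lo,y in((19.5,-345),(19.5,-267),(30,-190),(16,-112)): blobs(P,lo,62,(525,605,y-40,y+36))
```

```text
[ 503.58668912 -267.31201641  438.60103385] [-0.57525785 -0.70944386 -0.9338349 ]
[ 256   68   28   58 1244] ztop 26.8 [array([ 563.4, -347.1]), array([30., 63.]), np.float64(0.1)]
[254 148  36   3  98] ztop 35.6 [array([ 562.7, -288.3]), array([ 1.3, 39.1]), np.float64(89.3)]
[254 153  36   4 103] ztop 35.7 [array([ 562.9, -281.2]), array([39.7,  4. ]), np.float64(1.2)]
[254 157  36   5 106] ztop 35.7 [array([ 563.1, -275.2]), array([39.8,  4.9]), np.float64(0.6)]
[255 163  35   3 101] ztop 35.7 [array([ 563. , -270.7]), array([39.8,  1.2]), np.float64(0.5)]
[255 167  35   4 102] ztop 35.5 [array([ 562.7, -264.8]), array([ 1.3, 39.3]), np.float64(89.8)]
[255 172  36  14 395] ztop 35.4 [array([ 562.8, -252.8]), array([39.8, 13.6]), np.float64(0.4)]
[ 254  202   37   55 1924] ztop 42.6 [array([ 564.6, -190.7]), array([68.6, 42.1]), np.float64(89.8)]
[261 266  31  44 922] ztop 59.2 [array([ 564.8, -112.3]), array([38.4, 39.9]), np.float64(89.6)]
```

View pics/w13.png

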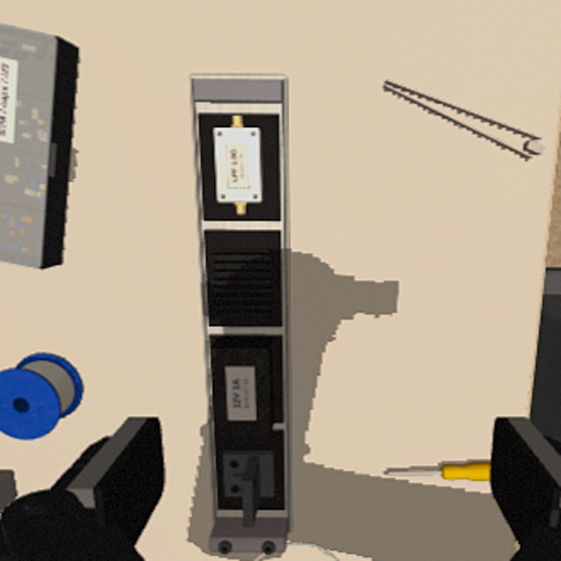

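The close view shows the strip in order from the stop: bracket (250,480), brick (243,385), heatsink (243,282), module (238,165). All are upright, within about 2 mm of the pad centres, and clear of the robot.

```bash
python3 -c "from bench import *;print(job_done())"
```

```text
the job is handed in; nothing more can be done
None
```

The job is handed in: from the stop block outward the pads hold the bracket, brick, heatsink and module, all upright and within about 2 mm of the pad centres, with the brick and module lengthwise along the strip, after about 28 s of robot time.

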